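Align the quarter-turn fastener and hold the filter cover shut

TASK

On the blue spark-trap filter box, turn the orange quarter-turn wing on the sprung-open cover clockwise until its line points along the two black index marks, so that the stud under it will enter its slot. Then press the front of the cover down gently, until it is flush with the box rim and its rubber seal is squeezed lightly (well under 20 N on the seal), and finish while still holding it pressed home, ready for a second fitter to lock it. Leave everything else on the bench where it is.

Things in the scene. Friction and masses are not known exactly. Their poses are not given: they have to be found in the camera images.
- filter_box: Fixed blue steel box with open top, 240 (x) x 300 (y) x 115 mm high. Origin: centre of its underside, on the bench. Its -x side is the front; z is up. Its flat top rim (10 mm walls) is 115 mm above the origin.
- cover: Grey-painted aluminium cover plate, 214 (x) x 274 (y) x 5 mm, lying inside the box's rim; hinge at its rear (+x) edge. Origin: mid-width on the hinge line, at the plate's underside; the plate runs from there along its -x. Axes parallel to the box's when flush; turns about +y to open. Sprung 0.10 rad open (front 21 mm up); pushing it down takes 2 N at first, 6 N at flush, plus the seal's force.
- cover_press (a point): Centre of the yellow ring (44 mm across) on the cover's upper face, a good place to press with closed fingers: 180 mm in front of the hinge, 65 mm to the -y side of the middle. When the cover is flush this point is 115 mm above the box's origin; it starts about 18 mm higher. It has the cover's axes.
- fastener (a joint): Angle of the orange wing, rad, growing clockwise seen from above. 0 = aligned: wing along the cover's x, in line with the two black index marks. Starts between -1.4 and -0.8 (needs a clockwise turn); end stops at -1.55 and +0.40, so the far stop is too far. Stays where it is left (friction 0.06 N m). The stud enters its slot within about 0.17 rad of 0.
- fastener_grip (a point): Where to grip the orange wing: on its turning axis, 22 mm above the cover's face. The wing is a bar 44 mm long (its own x), 14 mm thick (its own y), from 1 to 34 mm above the face, a black line along its top. The axis is 170 mm in front of the hinge, 70 mm to the +y side of the cover's middle, and leans with the cover. These axes turn with the wing; z is the turning axis.
- seal: Black rubber strip under the cover's front edge, 12 x 260 x 12 mm, origin under its middle. It yields downward, about 2 N per mm. The cover meets it 4 mm before flush, so at flush it carries about 8 N, and 20 N with the cover's front 6 mm below flush.
- catch: Fixed steel slotted catch inside the box, hidden under the fastener; slot along the box's x, 9.6 mm wide. Origin at its centre. If the wing is not aligned its stud strikes this catch and the cover stops about 8 mm above flush; it must not be forced.
- block_a: Bystander, loose, not to be moved: rusty brown steel block 75 x 45 x 40 mm; origin under its middle.
- block_b: Bystander, loose, not to be moved: brown steel block 70 x 50 x 35 mm; origin under its middle.
- cut_plate: Bystander, loose, not to be moved: flat wavy-edged steel cut-out, 160 x 106 x 6 mm; origin under its middle.
- wrench: Bystander, loose, not to be moved: steel wrench 170 mm long, lying; origin under its middle.
- brush: Bystander, loose, not to be moved: hand brush 200 mm long, lying; origin under its middle.
- spray_can: Bystander, loose, not to be moved: upright can, 60 mm across, 160 mm tall; origin under its middle.
- magnet_square: Bystander, loose, not to be moved: red L-shaped welding square, 80 x 79 x 30 mm; origin under its middle.

How it is judged:
By the outcome, as a careful person would: the job done as asked, in the order asked, and still so for the second after the job is handed in, while the arm keeps its last pose, push and grip.
It also fails if it takes over 48 s, if anything falls off the work surface, if the arm or the gripper's body presses on something with over 40 N, if the wrist force passes 120 N, or if a joint passes its speed limit or range.

ROBOT

A 6-joint arm with a two-finger parallel gripper is mounted at the origin on the work surface. World frame = base frame: x ahead of the robot, y to its left, z up, the work surface at z = 0. Lengths are in m, angles in rad, forces in N, time in s.
With the tool pointing down it reaches from about 0.225 to 0.875 m from the base axis. Payload 3.4 kg.
Tool frame: the origin (TCP) lies at the very end of the fingers, on their centre line; the grasp point (between the pads) lies 19 mm behind it (manip.hold_point_z is the distance from the TCP to the grasp point, in m); z points along the fingers, x is the direction in which the jaws open and shut, and the axes are right-handed (so a half turn about z gives the same grasp; the last joint's range is limited). The gripper opens to 85 mm and grips with 20 to 120 N. Pads are 22 mm wide; open, the fingers measure 114 mm over their backs; the gripper's body (76 mm by 85 mm) begins 54 mm behind the grasp point. The pads swing forward as they close: fully open they stand 13 mm farther back than shut.
Start: joints at [-1.271, 0.276, 1.505, -0, 1.361, -0.121], TCP at [0.235, -0.525, 0.231] pointing down, gripper open.
Joint ranges: [-2.89, 2.89], [-0.75, 2.08], [0.22, 2.7], [-1.18, 4.32], [0.11, 2.71], [-2.7, 2.7]. Speed limits (rad/s): [2.57, 2.57, 3.14, 3.14, 3.14, 3.14].

INTERFACE

Orientations are given as a unit quaternion [w, x, y, z].
In Python, from rig import telemetry, cams, manip, finder gives the robot as it stands. The module is installed in compiled form; this text tells all that it offers.
- The arm moves only by the tool carry_out, never from a script. Its argument "rows" is a list that holds one entry, the list of rows, each a list of 5 numbers: the gripper's target within -1 to 1 (fully open at 1, half-way at 0, shut at -1), then the shift along the world's x, y, z in cm, then the turn about the world's z in rad. A call has 1 to 12 rows; each row shifts and turns the commanded pose from where the row before left it; what a row does not reach is not made up. A row lasts 1/10 s, in which the tool goes at most 50 mm and 8.59 degrees, less where a joint would pass 70% of its speed; a pose out of reach is approached as far as the arm can. A call with a gripper value outside its range is refused whole. The fingers move at their own pace and stop on an object; "force" is the grip in N (left out, the last holds). Time passes only in rows, so rows that do not move let the fingers close. It gives the time, the measured TCP pose, the force and the opening at its end, in the units of the state.
- telemetry.get_state(): the state, without advancing time (a new reading comes with each control period).
- cams.get_image(name): name is "scene" or "top" or "wrist"; returns a dict with "image" (400x640x3 uint8, red, green, blue), "camera_matrix" (3x3 intrinsics, pixels), "eye" and "attitude" of the camera in the world. Camera axes: x right, y down, z forward; pixel columns grow to the right and rows downward; lengths in m; the calibration is good to about 2 mm. A picture is of the moment at which its call begins. There is no depth.
- manip.sign_off(): hands the job in, once; it reports no verdict.
Trained networks look in a picture, given as the dict that the camera call returned (one of the last four; its "shot" number tells which), for a name from the list of things; names that differ only in an ending like _2 or _b are one class to them, and where a whole thing is asked for, a point or a joint stands for the part that bears it (a point fixed in the world has none). Each returns a list of dicts, best first, with "confidence" (0 to 1); they miss things now and then, are a little off and sometimes report something else, mostly with a low value. They report only what shows in the picture. A call takes as long as a camera call.
- finder.boxes_of(picture, thing): "xy" ([column, row] in pixels, amid what is visible of it).
The state is a dict: "clock": time; "qpos": joint angles; "qd": joint speeds; "effort": joint torques, N m; "position": TCP position; "ee_rot": TCP orientation; "contact_force": force on the tool from outside, world axes, zero at the start; "moment": the same for the moment, N m; "width": finger opening in m.
Only numpy, scipy, OpenCV 4.12 (cv2) and the standard library are available. Lean on these libraries where they do the work, as an engineer would, in place of code of your own. Each camera call takes 0.05 s, during which the arm holds its last target.

## Working session

There is one attempt and no reset: what is moved stays moved. The work goes in short steps, Python scripts to look and compute and a tool call to move; the robot and the scene stay as the last step left them, time stands still between calls to the robot, and variables do not carry over. Pictures are saved under pics/ and viewed, and the job is handed in when it is done.

Besides the shell and the picture viewer there is one more tool, called after "Call:" by a JSON object that holds its "method" and its "body". carry_out: Moves the arm, as the interface text tells. Its arguments: {"type":"object","properties":{"rows":{"type":"array","items":{"type":"array","items":{"type":"array","items":{"type":"number"}}}},"force":{"type":"number"}},"required":["rows"]}

```bash
mkdir -p pics
cat > h.py <<'E'
import numpy as np, cv2
from rig import telemetry, cams, manip, finder
def save(p,n): cv2.imwrite(f'pics/{n}.png', cv2.cvtColor(p['image'],cv2.COLOR_RGB2BGR))
E
python3 - <<'E'
from h import *
s=telemetry.get_state(); print(s)
for c in ['scene','top']:
    p=cams.get_image(c); save(p,c+'0'); print(c,p['camera_matrix'],p['eye'],p['attitude'],p.get('shot'))
    for t in ['filter_box','cover_press','fastener']:
        print(t,finder.boxes_of(p,t)[:2])
E
```

```text
{'clock': 0.0, 'qpos': array([-1.27098703e+00,  2.76601301e-01,  1.50615121e+00, -1.52641422e-05,
        1.36069183e+00, -1.20993747e-01]), 'qd': array([ 0.00061618, -0.00066244,  0.00082211,  0.00079887, -0.00011807,
        0.0007537 ]), 'effort': array([-1.56545160e-03, -4.16782379e+01, -2.45805734e+01, -2.43871336e-04,
        1.09234219e-02, -1.03700152e-06]), 'position': array([ 0.23471799, -0.52432574,  0.23042891]), 'ee_rot': array([-5.87872112e-04,  8.39194639e-01, -5.43830397e-01, -7.15292909e-04]), 'contact_force': array([-0.19762923,  0.41995443,  0.29100407]), 'moment': array([ 0.0268569 ,  0.00185019, -0.01372434]), 'width': 0.0856074401232053}
scene [[407.65334373   0.         320.62459745]
 [  0.         407.65334373 204.79145625]
 [  0.           0.           1.        ]] [ 1.20330228 -0.82926724  0.96713607] [-0.41313772  0.85071688  0.29527414 -0.13568786] 1
filter_box [{'xy': [323.9, 243.6], 'confidence': 0.78}]
cover_press [{'xy': [321.4, 230.3], 'confidence': 0.9}]
fastener [{'xy': [315.4, 200.8], 'confidence': 0.48}]
top [[408.76573616   0.         312.25905953]
 [  0.         408.76573616 192.6565881 ]
 [  0.           0.           1.        ]] [0.34397477 0.00264915 1.50613187] [-0.05944697  0.71387182 -0.69609922  0.04794747] 2
filter_box [{'xy': [338.0, 173.9], 'confidence': 0.78}]
cover_press [{'xy': [339.7, 171.4], 'confidence': 0.66}]
fastener [{'xy': [338.1, 172.8], 'confidence': 0.51}]
```

View pics/scene0.png

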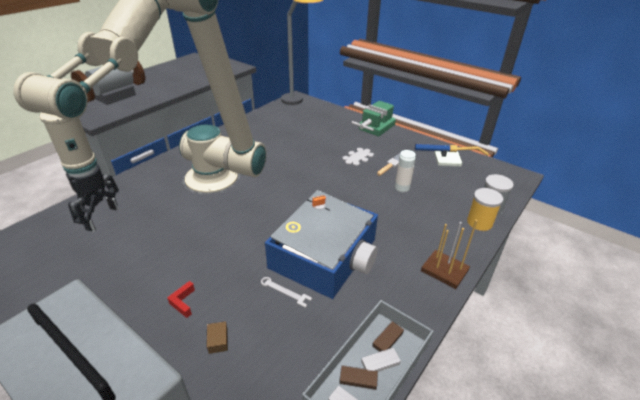

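View pics/top0.png

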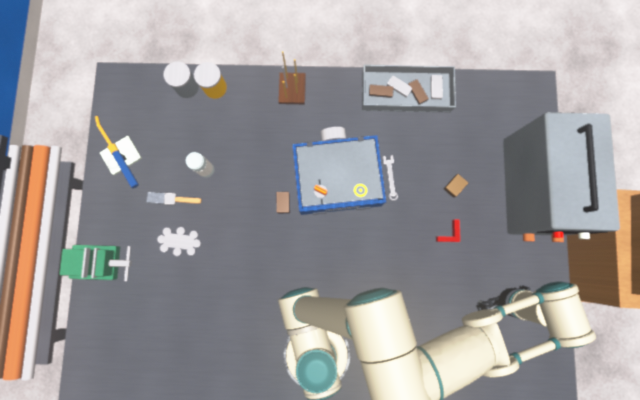

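```bash
python3 -c "
import cv2
a=cv2.imread('pics/top0.png')[90:250,240:440];cv2.imwrite('pics/topz.png',cv2.resize(a,None,fx=4,fy=3.75*4/3.75,interpolation=cv2.INTER_CUBIC)[:600])
a=cv2.imread('pics/scene0.png')[150:300,230:430];cv2.imwrite('pics/scz.png',cv2.resize(a,None,fx=4,fy=4,interpolation=cv2.INTER_CUBIC))"
```

```text
(no output)
```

View pics/topz.png

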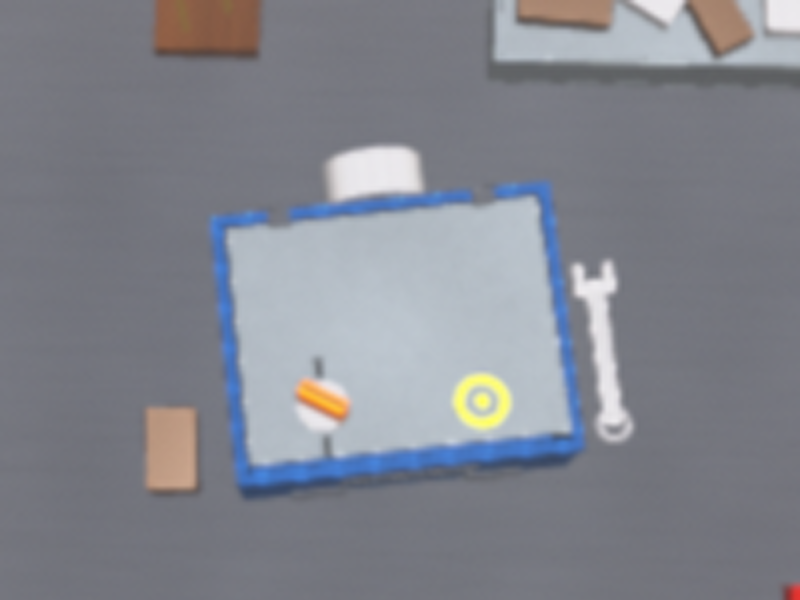

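View pics/scz.png

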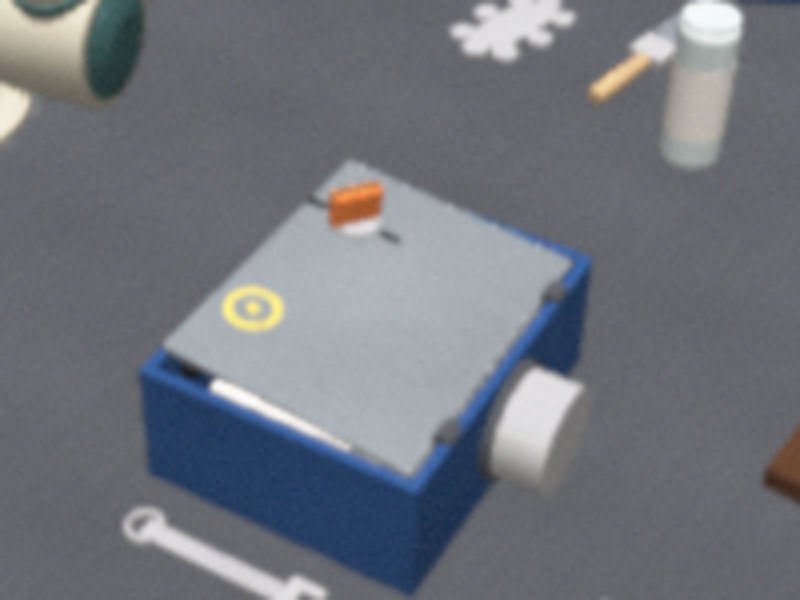

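```bash
cat >> h.py <<'E'
from scipy.spatial.transform import Rotation as R
from scipy.optimize import least_squares
def RR(p): q=np.array(p['attitude']); return R.from_quat([q[1],q[2],q[3],q[0]]).as_matrix()
def proj(p,X):
    c=(np.atleast_2d(X)-p['eye'])@RR(p); k=p['camera_matrix']
    return c[:,:2]/c[:,2:]*[k[0,0],k[1,1]]+k[:2,2]
def ray(p,uv,z):
    k=p['camera_matrix']; d=RR(p)@np.array([(uv[0]-k[0,2])/k[0,0],(uv[1]-k[1,2])/k[1,1],1])
    return np.array(p['eye'])+d*(z-p['eye'][2])/d[2]
# box-frame; hinge at x=+107 from centre (unknown dx)
def cov(l,xh,a=0.10):  # l: (dx from hinge(neg front), y, h above underside)
    l=np.atleast_2d(l); x=l[:,0];h=l[:,2]
    c,s=np.cos(a),np.sin(a)
    return np.c_[xh+c*x+s*h, l[:,1], 0.110-s*x+c*h]
def w(b,P): c,s=np.cos(b[2]),np.sin(b[2]); return np.c_[b[0]+c*P[:,0]-s*P[:,1], b[1]+s*P[:,0]+c*P[:,1], P[:,2]]
E
python3 - <<'E'
from h import *
pt=cams.get_image('top'); ps=cams.get_image('scene')
T=lambda u,v:(u/4+240,v/4+90); S=lambda u,v:(u/4+230,v/4+150)
xh=0.107
box=np.array([[.12,.15,.115],[.12,-.15,.115]])
ring=[-.18,-.065,.005]; wing=[-.17,.07,.039]
def model(b):
    bb=w(b,box); r=w(b,cov(ring,xh)); g=w(b,cov(wing,xh))
    sb=w(b,np.array([[.12,.15,.115],[.12,-.15,.115],[-.12,-.15,.115]]))
    return np.vstack([proj(pt,bb),proj(pt,r),proj(pt,g)]),np.vstack([proj(ps,sb),proj(ps,r),proj(ps,g)])
mt=np.array([T(212,216),T(549,183),T(482,401),T(322,398)])
ms=np.array([S(590,258),S(413,485),S(141,370),S(253,308),S(356,190)])
f=lambda b:(np.vstack(model(b))-np.vstack([mt,ms])).ravel()
r=least_squares(f,[.55,0,0],x_scale=[.01,.01,.05],loss='soft_l1'); b=r.x
print(b); print(f(b).reshape(-1,2).round(1))
print('ring',w(b,cov(ring,xh)),'grip',w(b,cov([-.17,.07,.027],xh)),'axis base',w(b,cov([-.17,.07,.005],xh)))
a=ray(pt,T(298,386),.166);c=ray(pt,T(348,412),.166);d=np.degrees(np.arctan2(*(a-c)[[1,0]]));print('wing dir deg',d,'box',np.degrees(b[2]))
E
```

```text
[ 0.62892077 -0.06111108  0.13020483]
[[-0.8 -0.2]
 [-0.1 -0.8]
 [-0.3 -0. ]
 [-0.2 -0.5]
 [ 0.3 -0.4]
 [ 0.   1.8]
 [-1.7 -0.5]
 [-0.8  0. ]
 [-0.3 -0.3]]
ring [[ 0.56636469 -0.13485743  0.13294504]] grip [[0.56088023 0.00057689 0.15383679]] axis base [[5.58702484e-01 2.91722862e-04 1.31946702e-01]]
wing dir deg 63.58606559637921 box 7.460187424499631
```

Call:
{"method": "carry_out", "body": {"rows": [[[1,2.4,4.0,0.4,0.058],[1,2.4,4.0,0.4,0.058],[1,2.4,4.0,0.4,0.058],[1,2.4,4.0,0.4,0.058],[1,2.4,4.0,0.4,0.058],[1,2.4,4.0,0.4,0.058],[1,2.4,4.0,0.4,0.058],[1,2.4,4.0,0.4,0.058],[1,2.4,4.0,0.4,0.058],[1,2.4,4.0,0.4,0.058],[1,2.4,4.0,0.4,0.058],[1,2.4,4.0,0.4,0.058]]]}}

```text
clock: 1.7
position: [0.5236, -0.043, 0.2798]
ee_rot: [0.0, 0.975, -0.224, 0.0]
contact_force: [1.3, 0.7, -0.4]
width: 0.085
```

Run:
```python
from h import *
p=cams.get_image('wrist'); save(p,'w1'); s=telemetry.get_state(); print(s['clock'],s['position'],s['ee_rot'],s['qpos'])
b=[ 0.62892077,-0.06111108,0.13020483]
print(p['eye'],'pred wing top, base, ring',proj(p,w(b,cov([[-.17,.07,.039],[-.17,.07,.005],[-.18,-.065,.005]],.107))))
for t in ['fastener','fastener_grip','cover_press']: print(t,finder.boxes_of(p,t)[:2])
```

```text
1.75 [ 0.52768339 -0.03642779  0.28023592] [-0.00420411  0.9753153  -0.22076486  0.00229646] [-0.2063036   0.17844425  1.51577437  0.00840115  1.44264904  0.23784486]
[0.55689629 0.02659848 0.42188237] pred wing top, base, ring [[342.66949554 131.72023519]
 [337.64505641 130.76993255]
 [396.08876448 240.84871762]]
fastener [{'xy': [342.0, 131.0], 'confidence': 0.68}]
fastener_grip [{'xy': [341.8, 132.8], 'confidence': 0.58}]
cover_press [{'xy': [421.0, 132.7], 'confidence': 0.94}]
```

View pics/w1.png

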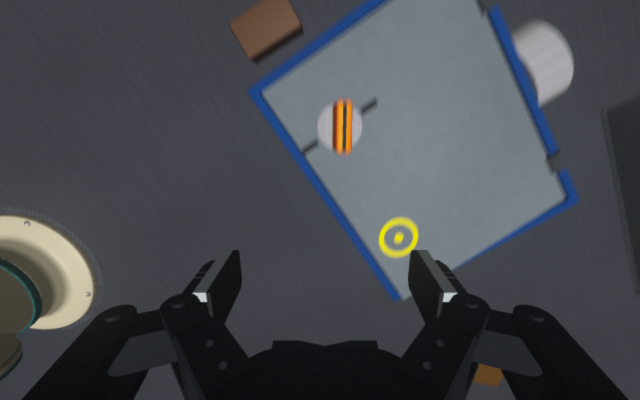

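Run:
```python
from h import *
p=cams.get_image('wrist'); save(p,'w2'); s=telemetry.get_state(); print(s['clock'],s['position'],s['ee_rot'])
im=p['image'].astype(int); m=((im[...,0]>180)&(im[...,1]<200)&(im[...,2]<110)&(im[...,0]-im[...,1]>50)).astype(np.uint8)
n,l,st,c=cv2.connectedComponentsWithStats(m); i=max(range(1,n),key=lambda i:st[i,4] if 250<c[i][0]<420 and 60<c[i][1]<220 else 0)
pts=np.argwhere(l==i)[:,::-1].astype(np.float32); rc=cv2.minAreaRect(pts); print(rc)
bx=cv2.boxPoints(rc); e=sorted([(np.linalg.norm(bx[k]-bx[(k+1)%4]),k) for k in range(4)])
a=(bx[e[0][1]]+bx[(e[0][1]+1)%4])/2; q=(bx[e[1][1]]+bx[(e[1][1]+1)%4])/2
A=ray(p,a,.166);Q=ray(p,q,.166);d=A-Q
print('wing',(A+Q)/2,np.linalg.norm(d),np.degrees(np.arctan2(d[1],d[0]))%180)
cv2.imwrite('pics/w2z.png',cv2.resize(cv2.cvtColor(p['image'],cv2.COLOR_RGB2BGR)[60:260,250:470],None,fx=3,fy=3))
```

```text
1.95 [ 0.52248615 -0.04502015  0.27913466] [ 4.87545141e-04  9.74401539e-01 -2.24813930e-01 -3.15169660e-04]
((343.9999694824219, 129.0), (13.999998092651367, 49.99999237060547), 0.0)
wing [0.56307646 0.00083654 0.166     ] 0.042049324167972905 65.28370010915047
```

View pics/w2z.png

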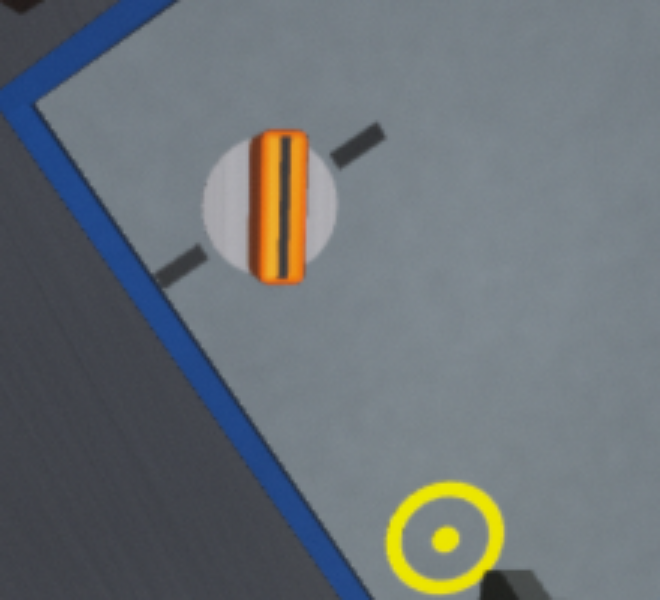

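Call:
{"method": "carry_out", "body": {"rows": [[[1,1.3,1.5,0,0],[1,1.3,1.5,0,0],[1,1.25,1.55,0,0],[1,0,0,-3,0],[1,0,0,-3,0],[1,0,0,-3,0],[1,0,0,0,0],[1,0,0,0,0]]]}}

```text
clock: 2.75
position: [0.5611, -0.0008, 0.1896]
ee_rot: [0.0, 0.974, -0.226, -0.0]
contact_force: [-0.0, 0.2, 0.0]
width: 0.0851
```

Run:
```python
from h import *
p=cams.get_image('wrist'); save(p,'w3'); s=telemetry.get_state(); print(s['clock'],s['position'],s['ee_rot'],s['contact_force'])
b=[ 0.62892077,-0.06111108,0.13020483]
print(proj(p,w(b,cov([[-.17,.07,.039]],.107))))
```

```text
2.8 [ 0.56201655 -0.00062486  0.19071334] [ 3.39356434e-05  9.74146114e-01 -2.25916415e-01  1.05856497e-03] [ 0.81642068 -0.61557323 -0.01036785]
[[325.41510056 232.60873756]]
```

View pics/w3.png

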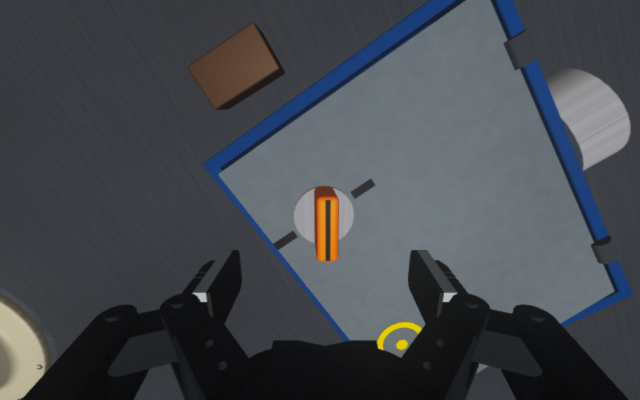

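Call:
{"method": "carry_out", "body": {"rows": [[[1,0,0.1,-2,0],[1,0,0,-2,0],[1,0,0,-1,0],[1,0,0,0,0],[-1,0,0,0,0],[-1,0,0,0,0],[-1,0,0,0,0],[-1,0,0,0,0],[-1,0,0,0,0],[-1,0,0,0,0]]], "force": 35}}

```text
clock: 3.8
position: [0.5623, 0.0012, 0.1394]
ee_rot: [0.0, 0.974, -0.225, 0.001]
contact_force: [3.3, -3.1, -1.9]
width: 0.0139
```

Call:
{"method": "carry_out", "body": {"rows": [[[-1,0,0,0,-0.1],[-1,0,0,0,-0.1],[-1,0,0,0,-0.1],[-1,0,0,0,-0.1],[-1,0,0,0,-0.1],[-1,0,0,0,-0.1],[-1,0,0,0,-0.1],[-1,0,0,0,-0.1],[-1,0,0,0,-0.1],[-1,0,0,0,-0.085],[-1,0,0,0,0],[-1,0,0,0,0]]]}}

```text
clock: 5.0
position: [0.5628, 0.0007, 0.1397]
ee_rot: [-0.0, 0.753, -0.658, 0.002]
contact_force: [5.1, -3.0, -0.8]
width: 0.0134
```

Run:
```python
from h import *
p=cams.get_image('wrist'); save(p,'w4'); s=telemetry.get_state(); print(s)
q=s['ee_rot'];print(np.degrees(2*np.arctan2(q[2],q[1])))
```

```text
{'clock': 5.05, 'qpos': array([-1.21434520e-01,  3.22346360e-01,  1.67677242e+00, -1.63767769e-03,
        1.13924494e+00,  1.31608519e+00]), 'qd': array([-3.82581339e-04, -3.25597315e-04,  1.10311557e-03, -1.81779181e-03,
       -1.97190800e-03,  5.52802336e-05]), 'effort': array([  1.87966749, -42.71580577, -19.89463627,   0.96054364,
         1.34004403,  -0.04861109]), 'position': array([0.56286153, 0.00067984, 0.13972379]), 'ee_rot': array([-2.92594294e-04,  7.52846384e-01, -6.58193864e-01,  1.75353775e-03]), 'contact_force': array([ 4.25665978, -2.03893896, -1.09536847]), 'moment': array([-0.67182599, -0.38300238, -0.06502566]), 'width': 0.013220420566533041}
-82.32470154838661
```

View pics/w4.png

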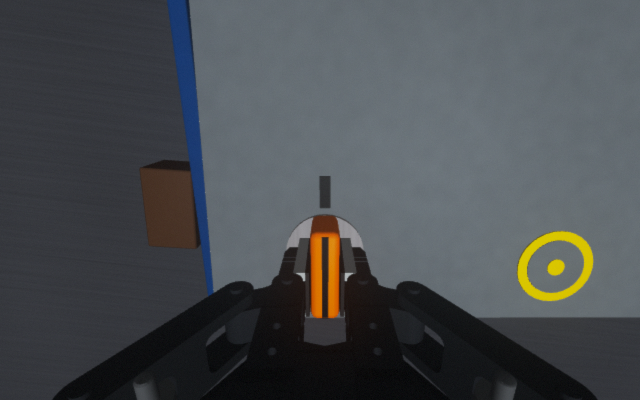

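Call:
{"method": "carry_out", "body": {"rows": [[[1,0,0,0,0],[1,0,0,0,0],[1,0,0,0,0],[1,0,0,0,0],[1,0,0,0,0],[1,0,0,3,0],[1,0,0,4,0],[1,0,0,4,0],[1,0,0,0,0],[1,0,0,0,0],[1,0,0,0,0]]]}}

```text
clock: 6.15
position: [0.5604, 0.0018, 0.248]
ee_rot: [0.001, 0.752, -0.659, -0.001]
contact_force: [0.5, 0.3, -0.5]
width: 0.0854
```

Run:
```python
from h import *
p=cams.get_image('wrist'); save(p,'w5'); s=telemetry.get_state(); print(s['clock'],s['position'],s['ee_rot'],s['contact_force'],s['width'])
b=[ 0.62892077,-0.06111108,0.13020483]
print(proj(p,w(b,cov([[-.17,.07,.039],[-.18,-.065,.005]],.107))))
print(finder.boxes_of(p,'cover_press')[:2])
```

```text
6.2 [0.56024713 0.00178589 0.24762439] [ 0.00101049  0.75215289 -0.65898633 -0.00142296] [0.49602947 0.52234507 0.20362206] 0.0855479477411493
[[326.60057891 202.46664937]
 [469.99969925 205.00913885]]
[{'xy': [404.1, 112.0], 'confidence': 0.59}]
```

View pics/w5.png

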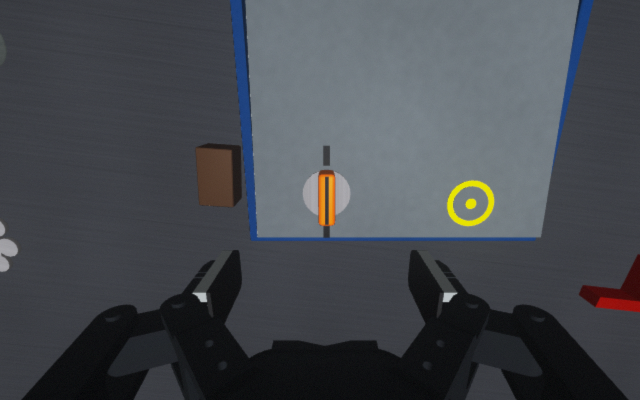

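Call:
{"method": "carry_out", "body": {"rows": [[[-1,0.15,-3.4,0,0],[-1,0.15,-3.4,0,0],[-1,0.15,-3.4,0,0],[-1,0.1,-3.4,0,0],[-1,0,0,-3,0],[-1,0,0,-3,0],[-1,0,0,-3,0],[-1,0,0,0,0],[-1,0,0,0,0],[-1,0,0,0,0]]]}}

```text
clock: 7.25
position: [0.5679, -0.1346, 0.1607]
ee_rot: [-0.0, 0.752, -0.659, 0.001]
contact_force: [0.0, -0.2, 0.0]
width: -0.0
```

Run:
```python
from h import *
p=cams.get_image('wrist'); save(p,'w6'); s=telemetry.get_state(); print(s['clock'],s['position'],s['ee_rot'],s['contact_force'],s['width'])
b=[ 0.62892077,-0.06111108,0.13020483]
print(proj(p,w(b,cov([[-.17,.07,.039],[-.18,-.065,.005]],.107))),proj(p,s['position']))
```

```text
7.3 [ 0.56808334 -0.1346541   0.16099141] [-5.44818034e-04  7.52216976e-01 -6.58913572e-01  1.49294300e-03] [-0.36701621 -0.1466305   0.82195637] 1.6277388311266514e-05
[[ 65.16216358 237.22291993]
 [325.05363236 234.46237566]] [[325.23629186 253.1443833 ]]
```

View pics/w6.png

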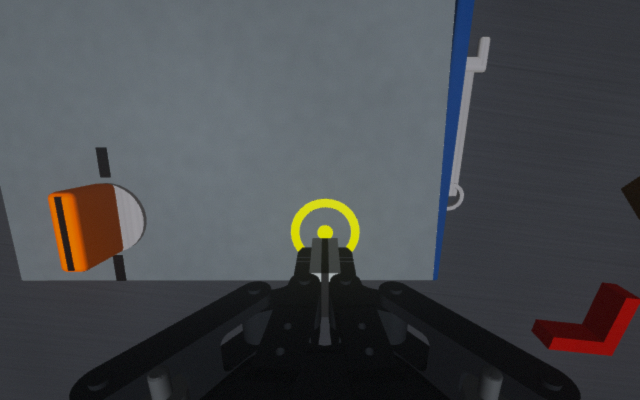

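Call:
{"method": "carry_out", "body": {"rows": [[[-1,0,0,-0.7,0],[-1,0,0,-0.7,0],[-1,0,0,-0.6,0],[-1,0,0,-0.6,0],[-1,0,0,-0.3,0],[-1,0,0,-0.2,0],[-1,0,0,-0.2,0],[-1,0,0,-0.2,0],[-1,0,0,0,0],[-1,0,0,0,0]]]}}

```text
clock: 8.3
position: [0.5668, -0.1344, 0.1245]
ee_rot: [0.0, 0.752, -0.659, -0.0]
contact_force: [-1.6, -0.5, 3.1]
width: 0.0006
```

Run:
```python
from h import *
for _ in range(3):
    p=cams.get_image('wrist'); s=telemetry.get_state(); print(s['clock'],s['position'],s['contact_force'])
```

```text
8.35 [ 0.56681863 -0.13440114  0.12448401] [-2.26569773 -0.56961764  2.80323094]
8.4 [ 0.56684585 -0.13436447  0.12448225] [-2.01749015  0.14290784  4.13259501]
8.45 [ 0.56684842 -0.13440689  0.12448825] [-2.65828455  0.29320077  3.33803813]
```

Call:
{"method": "carry_out", "body": {"rows": [[[-1,0,0,-0.1,0],[-1,0,0,-0.1,0],[-1,0,0,-0.1,0],[-1,0,0,-0.1,0],[-1,0,0,0,0],[-1,0,0,0,0],[-1,0,0,0,0]]]}}

```text
clock: 9.15
position: [0.5668, -0.1344, 0.1204]
ee_rot: [0.0, 0.752, -0.659, -0.0]
contact_force: [-2.7, -0.9, 4.1]
width: -0.0
```

Run:
```python
from h import *
for _ in range(3):
    p=cams.get_image('wrist'); s=telemetry.get_state(); print(s['clock'],s['position'],s['contact_force'])
```

```text
9.2 [ 0.56680771 -0.13439381  0.12034757] [-2.07318834  0.5113595   3.23596036]
9.25 [ 0.56690024 -0.13441823  0.12038488] [-1.73368104  0.82938468  5.10627341]
9.3 [ 0.56690587 -0.1343757   0.12036076] [-2.17213466 -0.44714855  3.69800861]
```

Past the catch height with only ~4 N, so the stud is entering. Continue to flush.

Call:
{"method": "carry_out", "body": {"rows": [[[-1,0,0,-0.1,0],[-1,0,0,-0.1,0],[-1,0,0,-0.1,0],[-1,0,0,0,0],[-1,0,0,0,0],[-1,0,0,0,0]]]}}

```text
clock: 9.9
position: [0.5669, -0.1344, 0.1176]
ee_rot: [0.0, 0.752, -0.659, 0.0]
contact_force: [-3.3, 0.5, 6.7]
width: -0.0002
```

Run:
```python
from h import *
F=[]
for _ in range(8):
    p=cams.get_image('wrist'); s=telemetry.get_state(); F.append(s['contact_force'])
print(s['clock'],s['position'],np.mean(F,0))
p=cams.get_image('scene'); save(p,'s7')
cv2.imwrite('pics/s7z.png',cv2.resize(cv2.cvtColor(p['image'],cv2.COLOR_RGB2BGR)[150:300,230:430],None,fx=4,fy=4))
```

```text
10.3 [ 0.56691084 -0.13443437  0.11768648] [-3.12990609 -0.20743085  5.95333604]
```

View pics/s7z.png

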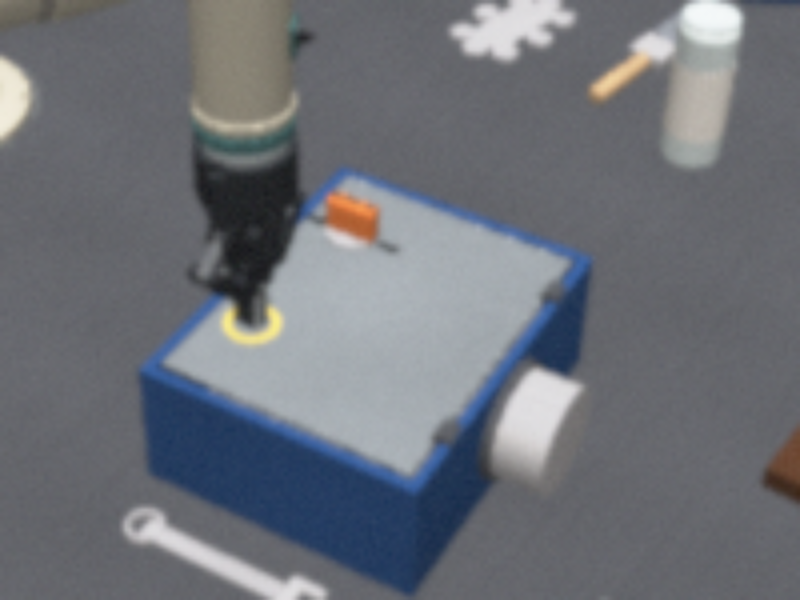

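Call:
{"method": "carry_out", "body": {"rows": [[[-1,0,0,-0.1,0],[-1,0,0,-0.1,0],[-1,0,0,-0.08,0],[-1,0,0,0,0],[-1,0,0,0,0],[-1,0,0,0,0]]]}}

```text
clock: 10.95
position: [0.5669, -0.1344, 0.1157]
ee_rot: [0.0, 0.752, -0.659, 0.0]
contact_force: [-5.2, 0.3, 10.1]
width: -0.0002
```

Run:
```python
from h import *
F=[];M=[]
for _ in range(16):
    p=cams.get_image('wrist'); s=telemetry.get_state(); F.append(s['contact_force']);M.append(s['position'])
print(s['clock'],np.mean(M,0),np.mean(F,0))
save(p,'w8')
p=cams.get_image('scene')
cv2.imwrite('pics/s8z.png',cv2.resize(cv2.cvtColor(p['image'],cv2.COLOR_RGB2BGR)[150:300,230:430],None,fx=4,fy=4))
```

```text
11.75 [ 0.56682505 -0.13442769  0.11573314] [-4.37596309  0.06120514 10.60619809]
```

View pics/w8.png

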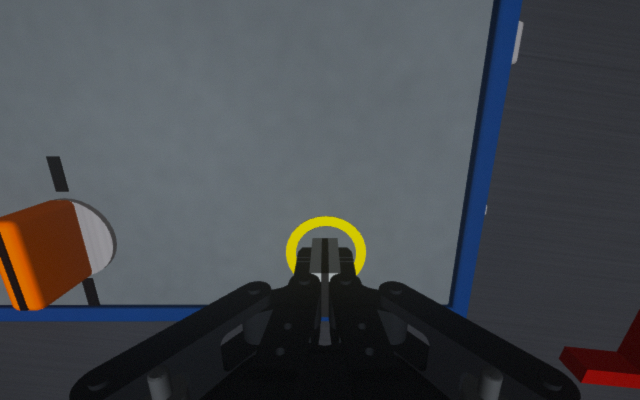

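View pics/s8z.png

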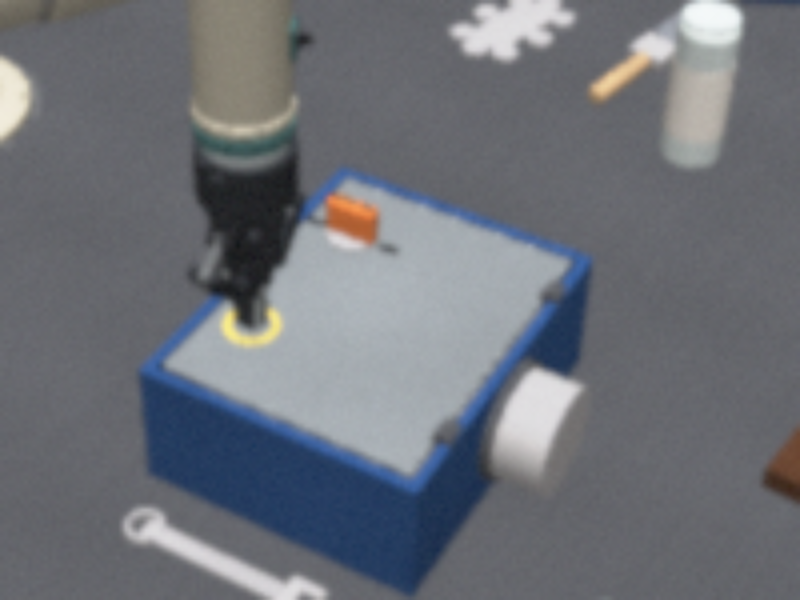

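Call:
{"method": "carry_out", "body": {"rows": [[[-1,0,0,-0.05,0],[-1,0,0,-0.05,0],[-1,0,0,0,0],[-1,0,0,0,0],[-1,0,0,0,0]]]}}

```text
clock: 12.3
position: [0.5668, -0.1344, 0.1151]
ee_rot: [-0.0, 0.752, -0.659, 0.0]
contact_force: [-5.2, 1.1, 13.0]
width: 0.0
```

Run:
```python
from h import *
F=[];M=[]
for _ in range(16):
    p=cams.get_image('wrist'); s=telemetry.get_state(); F.append(s['contact_force']);M.append(s['position'])
print(s['clock'],np.mean(M,0),np.mean(F,0))
```

```text
13.1 [ 0.56681637 -0.13443786  0.11507124] [-5.42213355  0.40673519 12.28772458]
```

Call:
{"method": "carry_out", "body": {"rows": [[[-1,0,0,-0.04,0],[-1,0,0,-0.04,0],[-1,0,0,0,0],[-1,0,0,0,0],[-1,0,0,0,0]]]}}

```text
clock: 13.6
position: [0.5668, -0.1344, 0.1146]
ee_rot: [-0.0, 0.752, -0.659, 0.0]
contact_force: [-5.9, 0.5, 13.6]
width: -0.0004
```

Run:
```python
from h import *
F=[];M=[]
for _ in range(14):
    p=cams.get_image('wrist'); s=telemetry.get_state(); F.append(s['contact_force']);M.append(s['position'])
print(s['clock'],np.mean(M,0),np.mean(F,0)); save(p,'w9')
p=cams.get_image('top'); save(p,'t9')
b=[ 0.62892077,-0.06111108,0.13020483]
q=cams.get_image('scene'); save(q,'s9')
```

```text
14.3 [ 0.56680697 -0.13443745  0.11457057] [-5.88424661  0.65338288 14.01509189]
```

View pics/w9.png

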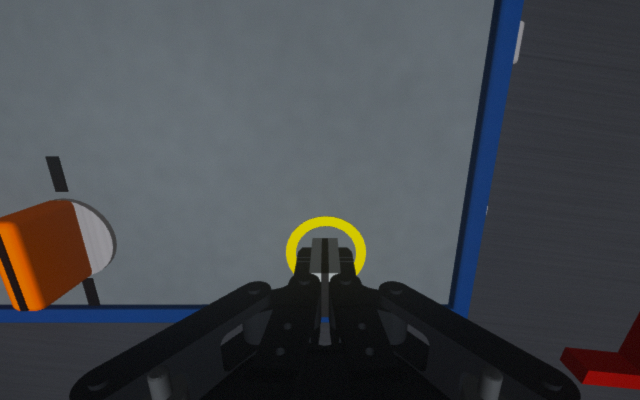

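View pics/s9.png

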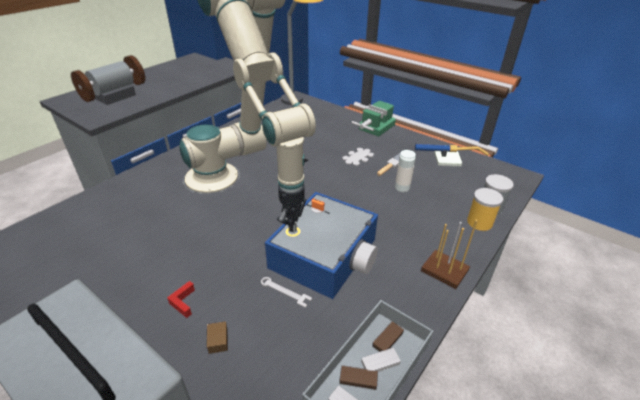

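```bash
python3 -c "
from rig import manip; print(manip.sign_off())"
```

```text
the job is handed in; nothing more can be done
None
```

I turned the orange wing about 0.98 rad clockwise until it lined up. I then pressed the cover down on the yellow ring with closed fingers and handed the job in while still holding it, at about 14.3 s on the robot's clock.

- **Wing:** with the gripper lifted clear, the wrist picture showed the wing's black line in line with both index marks. The cover then passed the height where a misaligned stud would strike the catch at only about 4 N, so the stud went into its slot.
- **Cover:** the final tool height at the ring was 114.6 mm, against 115 mm for flush. The scene pictures show the plate level with the rim.
- **Force:** the vertical push on the tool is about 14 N, which puts the seal at roughly 8–9 N, though the seal force was not measured directly. There is also a steady sideways force of about 6 N on the tool.
- **One disagreement:** at 115.1 mm the push was 12.3 N, a little under the roughly 15 N I expected at flush. I therefore pressed about 0.5 mm further. The cover could be off flush by about half a millimetre either way.
- **Bystanders:** the objects I could see in the last wrist and scene pictures looked unmoved; I did not measure their positions.

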